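# Lever up the spares-well flap

## Robot

A 6-joint arm with a two-finger parallel gripper is mounted at the origin on the work surface. World frame = base frame: x ahead of the robot, y to its left, z up, the work surface at z = 0. Lengths are in mm, angles in rad, forces in N, time in s.
With the tool pointing down it reaches from about 275 to 750 mm from the base axis. Payload 10.2 kg.
Tool frame: the origin (TCP) lies between the finger pads; the fingertips stand 22 mm ahead of it and the grasp point (between the pads) lies 3 mm ahead of it; z points along the fingers, y is the direction in which the jaws open and shut (so a half turn about z gives the same grasp; the last joint's range is limited). The gripper opens to 85 mm and grips with 20 to 120 N. Pads are 22 mm wide; open, the fingers measure 114 mm over their backs; the gripper's body (76 mm by 85 mm) begins 54 mm behind the grasp point. The pads swing forward as they close: fully open they stand 13 mm farther back than shut.
Start: joints at [-1.487, 0.313, 1.498, -0, 1.331, -0.223], TCP at [158.542, -500.495, 253.294] pointing down, gripper open.
Joint ranges: [-2.94, 2.94], [-0.97, 2.17], [0.19, 2.56], [-1.23, 4.37], [0.02, 3.11], [-2.88, 2.88]. Speed limits (rad/s): [2.39, 2.39, 3.01, 3.14, 3.14, 3.14].

## Interface

Orientations are given as a rotation vector (axis times angle).
In Python, from workcell import * gives the robot as it stands.
- The arm moves only by the tool jog_arm, never from a script. Its argument "moves" is a list of rows, each a list of 7 numbers: the turn, a rotation vector about the world's x, y, z in degrees, then the shift along the world's x, y, z in mm, then the gripper's target within -1 to 1 (fully open at 1, half-way at 0, shut at -1). In form: [[rx, ry, rz, dx, dy, dz, grip], ...]. A call has 1 to 5 rows; each row shifts and turns the pose as measured when the row begins; what a row does not reach is not made up. A row lasts 1/12 s, in which the tool goes at most 41.7 mm and 7.16 degrees, less where a joint would pass 70% of its speed; a pose out of reach is approached as far as the arm can. A call is refused whole if a number of a shift passes 41.7 or a number of a turn 7.16, either way. A call with a gripper value outside its range is refused whole. The fingers move at their own pace and stop on an object; the grip force is fixed at half the most. Time passes only in rows, so rows that do not move let the fingers close. It gives the time, the measured TCP pose, the force and the opening at its end, in the units of the state.
- state(): the state, without advancing time (a new reading comes with each control period).
- capture(name): name is "side" or "top"; returns (picture, depth): 420x560x3 uint8, red, green, blue; 420x560 float32, mm along the optical axis (not along the pixel's ray), 0 where there is no reading.
- calibration(name): a dict with "fx", "fy", "cx", "cy" (pixels), "D" ([k1, k2, p1, p2, k3] as OpenCV has them; the pictures are not rectified), "origin" and "orientation" of the camera in the world. Camera axes: x right, y up, looking along -z (the intrinsics and any distortion apply to the point x, -y, -z); pixel columns grow to the right and rows downward; lengths in mm; the calibration is good to about 2 mm. A picture is of the moment at which its call begins. calibration takes no time and is no camera call.
- finish_job(): hands the job in, once; it reports no verdict.
Trained networks look in the newest picture that a camera, given by its name, has taken for a name from the list of things; names that differ only in an ending like _2 or _b are one class to them, and where a whole thing is asked for, a point or a joint stands for the part that bears it (a point fixed in the world has none). Each returns a list of dicts, best first, with "p" (0 to 1); they miss things now and then, are a little off and sometimes report something else, mostly with a low value. They report only what shows in the picture. A call takes as long as a camera call.
- find_in(camera, query): "at" ([x, y, z] in mm, in world coordinates, good to about 4 mm: the middle of the surface that is visible of it).
- pinpoint(camera, query): "at" ([x, y, z] in mm, in world coordinates, good to about 4 mm: a listed point, or the origin of a listed thing).
The state is a dict: "time_s": time; "joints": joint angles; "joint_vel": joint speeds; "effort": joint torques, N m; "tcp_pos": TCP position; "orientation": TCP orientation; "ft_force": force on the tool from outside, world axes, zero at the start; "ft_torque": the same for the moment, N m; "gripper_width": opening from 0.0 (shut) to 1.0 (fully open).
Only numpy, scipy, OpenCV 4.12 (cv2) and the standard library are available. Lean on these libraries where they do the work, as an engineer would, in place of code of your own. Each camera call takes 0.05 s, during which the arm holds its last target. There are 200 camera calls.

## Task

With the fingertips, push the yellow tab of the slide bolt so the bolt is slid fully off the heavy steel flap, then press the red pad on the long end of the lever all the way down so that its short end lifts the flap, and finish while still holding the pad down. Move the lever smoothly and do not let the flap fall back shut or touch the flap yourself; leave the loose parts in the tray where they lie, with nothing picked up.

Things in the scene. Friction and masses are not known exactly. Their poses are not given: they have to be found in the camera images.
- fixture: Green spares well and lever stand, fixed in the tray. Origin on the tray floor (4 mm above the work surface) under the fulcrum pin; z up, x level from the red pad (-x) to the flap (+x), y towards the robot. Fulcrum pin: along y, 90 mm above the origin; its clevis is 104 mm high. Well box: x 100 to 221, y -85 to 85 mm, 76 high; bolt ledge on its +y side to y 119, 92 high.
- pad (a point): Red press pad on the lever's long end: 60 mm along the lever (x), 96 across (y), 8 thick. This point: centre of its upper face; 200 mm from the fulcrum pin along the lever and 14 mm above the lever's centre line. At rest the long end slopes up 0.32 rad, pad 166 mm above the fixture's origin; fully down it slopes down 0.32 rad, pad 40 mm above it.
- lever (a joint): Lever angle, rad: 0 at rest (long end up), 0.64 with the long end fully down at its stop. It turns about the fulcrum pin; its short end (90 mm) lies under the flap's lip. A light spring and the flap push the pad up: about 1 N at first, about 3 to 6 N while the flap is raised. Released, it springs back up.
- flap (a joint): Opening angle of the flap, rad: 0 shut, about 0.5 with the lever fully down. Hinged along the fixture's y at x 195 mm, 78 mm above the fixture's origin; opens upward on the lever's side. It cannot open while the bolt covers its lug, and falls shut when not held up.
- flap_edge (a point): Heavy ribbed steel flap, 95 by 140 mm and 12 mm thick, 1.4 to 2.2 kg, covering the well, with a lip towards the lever and a small lug towards +y under the slide bolt. Top face 84 mm above the fixture's origin when shut. This point: middle of the lip's top edge, 131 mm from the hinge.
- bolt (a joint): Slide bolt position, m: 0 fully over the flap's lug, grows as it slides along the fixture's +x; 0.040 is its stop. It stays where it is left; it moves against about 2 N of friction.
- bolt_tab (a point): Centre of the top edge of the yellow upright tab on the brass slide bolt. Tab 8 mm thick along the fixture's x, 26 wide along y, 34 tall; its foot (the bolt's top face) is 93 mm and its top 127 mm above the fixture's origin. Push it towards the fixture's +x; on its -x side nothing stands higher than the bolt's top face for 90 mm.
- seal_ring: White ceramic ring, 64 mm outside, 44 mm bore, 12 mm high, loose in the tray; leave alone. Origin at the centre of its underside.
- orifice: Brass flow orifice, a disc 60 mm across, 22 mm bore, 16 mm high, loose; leave alone. Origin at the centre of its underside.
- piston: Ground steel piston, upright, 40 mm across, 58 mm high, loose; leave alone. Origin at the centre of its underside.
- grease_jar: Closed jar, 54 mm across, 55 mm high, loose; leave alone. Origin at the centre of its underside.
- rack: Dark steel rack gear piece, 110 by 22 by 20 mm, teeth up, long along its x, loose; leave alone. Origin at the centre of its underside.
- wrench: Steel wrench lying flat, 150 mm long along its x, loose; leave alone. Origin near the middle of its underside.

How it is judged:
By the outcome, as a careful person would: the job done as asked, in the order asked, and still so for the second after the job is handed in, while the arm keeps its last pose, push and grip.
It also fails if it takes over 40 s, if anything falls off the work surface, if the arm or the gripper's body presses on something with over 40 N, if the wrist force passes 120 N, or if a joint passes its speed limit or range.

## Working session

There is one attempt and no reset: what is moved stays moved. The work goes in short steps, Python scripts to look and compute and a tool call to move; the robot and the scene stay as the last step left them, time stands still between calls to the robot, and variables do not carry over. Pictures are saved under pics/ and viewed, about 8 in all and at most 12, crops included, and the job is handed in when it is done.

Besides the shell and the picture viewer there is one more tool, called after ">>>" in YAML: its name, and indented under it one key for each argument. jog_arm: Moves the arm, as the interface text tells. Its arguments: {"type":"object","properties":{"moves":{"type":"array"}},"required":["moves"]}

```bash
mkdir -p pics; ls; python3 - <<'E'
from workcell import *
import cv2,numpy as np
s=state();print(s['time_s'],s['tcp_pos'],s['orientation'],s['ft_force'])
for c in("top","side"):
    p,d=capture(c);cv2.imwrite(f"pics/{c}0.png",p[:,:,::-1])
    k=calibration(c);print(c,np.round(k['origin']),k['orientation'])
    for q in("pad","bolt_tab","flap_edge","fixture"):
        print(q,[(np.round(r['at'],1).tolist(),round(r['p'],2)) for r in pinpoint(c,q)[:2]])
E
```

```text
pics
0.0 [ 158.53093031 -500.25287838  252.72802131] [-3.10341189e+00 -4.79857172e-01 -1.64004688e-04] [-0.24341467  0.1827086   0.43484323]
top [443. -26. 987.] [ 0.16785919 -0.16603252 -1.56960366]
pad [([627.4, -208.2, 174.4], 0.64), ([624.1, -335.5, 2.2], 0.56)]
bolt_tab [([479.4, 121.3, 130.0], 0.57), ([589.7, 39.5, 89.6], 0.39)]
flap_edge [([590.6, 43.5, 86.7], 0.95)]
fixture [([602.3, -26.5, 2.7], 0.58), ([627.9, -213.6, 173.4], 0.25)]
side [ 345. -513.  509.] [ 0.96843459 -0.2237341  -0.44868699]
pad [([624.8, -211.1, 170.9], 0.87)]
bolt_tab [([480.5, 124.3, 128.7], 0.62)]
flap_edge [([593.3, 39.8, 85.1], 0.85)]
fixture [([599.3, -27.9, 3.9], 0.84)]
```

View pics/top0.png

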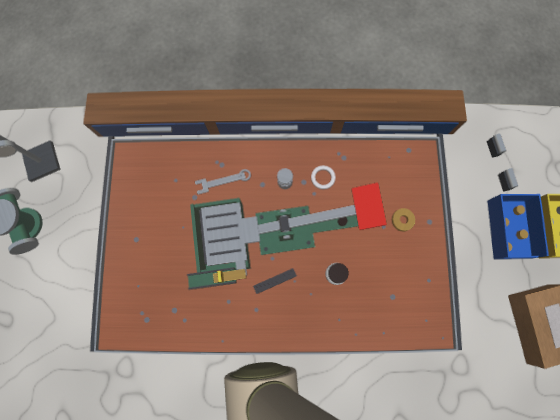

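View pics/side0.png

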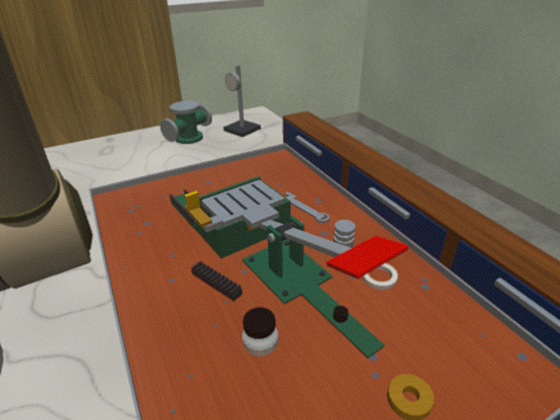

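The top view shows the lever running from the red pad (368,206) to the flap (222,235), with the yellow tab at (220,277) on the ledge. The side view agrees and shows the tab at (192,200). I take the fixture origin as about (601,-27), with ex=(-0.134,0.991) and ey=(-0.991,-0.134). First move: shut the gripper and travel high to the -x side of the tab.

>>> jog_arm:
  moves:
    - [0,0,-5,20,36,0,-1]
    - [0,0,-5,20,36,0,-1]
    - [0,0,0,20,36,0,-1]
    - [0,0,0,20,36,0,-1]
    - [0,0,0,20,36,0,-1]

```text
time_s: 0.92
tcp_pos: [256.5, -319.8, 251.4]
orientation: [-3.136, -0.179, 0.001]
ft_force: [0.5, -0.7, 0.7]
gripper_width: 0.3
```

>>> jog_arm:
  moves:
    - [0,0,0,20,36,0,-1]
    - [0,0,0,20,36,0,-1]
    - [0,0,0,20,36,0,-1]
    - [0,0,0,20,36,0,-1]
    - [0,0,0,20,36,0,-1]

```text
time_s: 1.33
tcp_pos: [355.4, -136.3, 252.4]
orientation: [3.134, 0.174, 0.003]
ft_force: [1.0, -0.4, 0.5]
gripper_width: 0.0
```

>>> jog_arm:
  moves:
    - [0,0,0,21,35,0,-1]
    - [0,0,0,21,35,0,-1]
    - [0,0,0,21,35,0,-1]
    - [0,0,0,21,35,0,-1]
    - [0,0,0,21,35,0,-1]

```text
time_s: 1.75
tcp_pos: [460.1, 44.2, 253.9]
orientation: [3.132, 0.174, 0.01]
ft_force: [0.5, -2.5, 0.3]
gripper_width: -0.001
```

>>> jog_arm:
  moves:
    - [0,0,0,20,30,-10,-1]
    - [0,0,0,5,7,-30,-1]
    - [0,0,0,0,0,-25,-1]
    - [0,0,0,0,0,-25,-1]
    - [0,0,0,0,0,-5,-1]

```text
time_s: 2.17
tcp_pos: [489.0, 91.6, 157.1]
orientation: [3.131, 0.191, 0.022]
ft_force: [-0.7, -0.0, -0.1]
gripper_width: 0.001
```

>>> jog_arm:
  moves:
    - [0,0,0,-2,-8,0,-1]
    - [0,0,0,0,0,0,-1]

```text
time_s: 2.33
tcp_pos: [486.6, 83.1, 156.9]
orientation: [3.132, 0.192, 0.018]
ft_force: [0.3, 0.0, 0.0]
gripper_width: -0.0
```

```bash
python3 - <<'E'
from workcell import *
import cv2,numpy as np
im=[]
for c,(r,q) in dict(top=(190,160),side=(130,120)).items():
    p,d=capture(c);im.append(cv2.resize(p[r:r+130,q:q+130,::-1],(400,400)))
    for t in("bolt_tab","flap_edge"):print(c,t,[(np.round(x['at'],1).tolist(),round(x['p'],2)) for x in pinpoint(c,t)[:2]])
cv2.imwrite("pics/b.png",np.hstack(im))
s=state();print(s['tcp_pos'],s['orientation'])
E
```

```text
top bolt_tab []
top flap_edge [([591.7, 41.8, 89.0], 0.57)]
side bolt_tab [([477.5, 118.1, 132.1], 0.81)]
side flap_edge [([588.4, 37.9, 83.5], 0.93)]
[487.06470166  84.0553044  157.27396819] [3.131563   0.19261522 0.02162474]
```

View pics/b.png

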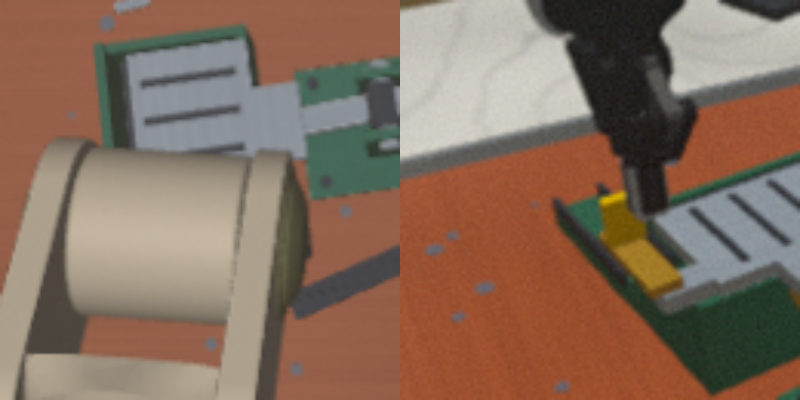

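The side crop shows the shut fingertips (650,205) above the bolt plate, just on the near (-x) side of the tab (620,220). I'll go down, then push gently.

>>> jog_arm:
  moves:
    - [0,0,0,0,0,-13,-1]
    - [0,0,0,0,0,-12,-1]
    - [0,0,0,0,0,0,-1]

```text
time_s: 2.88
tcp_pos: [488.1, 84.0, 133.7]
orientation: [3.131, 0.192, 0.029]
ft_force: [-0.7, -0.2, 0.1]
gripper_width: 0.004
```

>>> jog_arm:
  moves:
    - [0,0,0,-1,8,0,-1]
    - [0,0,0,-1,7,0,-1]
    - [0,0,0,-1,6,0,-1]
    - [0,0,0,-1,6,0,-1]
    - [0,0,0,-1,6,0,-1]

```text
time_s: 3.3
tcp_pos: [483.6, 119.1, 136.2]
orientation: [3.13, 0.191, 0.034]
ft_force: [1.1, -2.4, -1.4]
gripper_width: 0.001
```

>>> jog_arm:
  moves:
    - [0,0,0,-1,6,-1,-1]
    - [0,0,0,-1,6,-1,-1]
    - [0,0,0,-1,5,-1,-1]
    - [0,0,0,0,4,-1,-1]

```text
time_s: 3.63
tcp_pos: [480.9, 142.7, 133.5]
orientation: [3.128, 0.194, 0.039]
ft_force: [-3.0, -23.5, 14.8]
gripper_width: -0.004
```

>>> jog_arm:
  moves:
    - [0,0,0,0,1,0,-1]
    - [0,0,0,0,1,0,-1]

```text
time_s: 3.8
tcp_pos: [480.9, 142.2, 133.8]
orientation: [3.119, 0.198, 0.036]
ft_force: [-1.3, -11.6, 2.6]
gripper_width: 0.002
```

>>> jog_arm:
  moves:
    - [0,0,0,0,-10,0,-1]
    - [0,0,0,0,-10,5,-1]
    - [0,0,0,0,0,35,-1]
    - [0,0,0,0,0,40,-1]
    - [0,0,0,0,0,40,-1]

```text
time_s: 4.22
tcp_pos: [476.0, 120.5, 250.2]
orientation: [3.123, 0.196, 0.006]
ft_force: [0.5, 0.8, 0.3]
gripper_width: 0.003
```

>>> jog_arm:
  moves:
    - [0,0,0,15,-38,0,-1]
    - [0,0,0,15,-38,0,-1]
    - [0,0,0,15,-38,0,-1]
    - [0,0,0,15,-38,0,-1]
    - [0,0,0,15,-38,0,-1]

```text
time_s: 4.63
tcp_pos: [552.4, -70.3, 262.9]
orientation: [3.124, 0.214, 0.038]
ft_force: [0.4, 0.6, -0.9]
gripper_width: -0.001
```

```bash
python3 - <<'E'
from workcell import *
import cv2,numpy as np
im=[]
for c,(r,q) in dict(top=(170,160),side=(130,120)).items():
    p,d=capture(c);im.append(cv2.resize(p[r:r+150,q:q+150,::-1],(400,400)))
    for t in("bolt_tab","pad","flap_edge"):print(c,t,[(np.round(x['at'],1).tolist(),round(x['p'],2)) for x in pinpoint(c,t)[:2]])
cv2.imwrite("pics/c.png",np.hstack(im))
s=state();print(s['time_s'],s['tcp_pos'],s['orientation'])
E
```

```text
top bolt_tab [([475.9, 159.2, 132.9], 0.82), ([626.4, -209.8, 173.3], 0.73)]
top pad [([633.7, -209.9, 173.2], 0.84)]
top flap_edge [([591.8, 38.9, 89.9], 0.57)]
side bolt_tab [([473.4, 160.9, 133.2], 0.6)]
side pad [([627.1, -212.8, 171.9], 0.55)]
side flap_edge [([591.0, 40.1, 86.3], 0.77)]
5.0333 [551.88826132 -67.11167268 262.5348373 ] [3.12344061 0.21583082 0.03684901]
```

View pics/c.png

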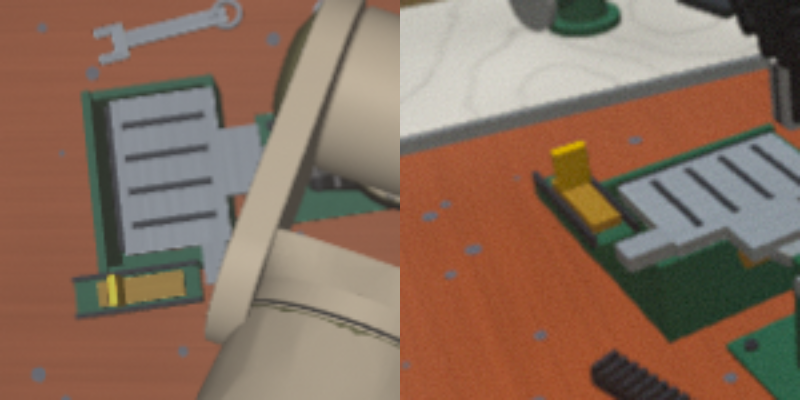

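The bolt now sits at the far end of its ledge (110,290 in the left crop). Its tab moved about 39 mm and the flap's lug is clear of it. Next is a hover over the pad at about (628,-212).

>>> jog_arm:
  moves:
    - [0,0,0,18,-34,0,-1]
    - [0,0,0,18,-34,0,-1]
    - [0,0,0,17,-34,0,-1]
    - [0,0,0,13,-25,-5,-1]
    - [0,0,0,4,-8,-15,-1]

```text
time_s: 5.45
tcp_pos: [624.0, -199.5, 247.1]
orientation: [3.12, 0.236, 0.047]
ft_force: [-0.7, -0.3, -1.0]
gripper_width: 0.0
```

>>> jog_arm:
  moves:
    - [0,0,0,0,0,-15,-1]
    - [0,0,0,0,0,-10,-1]
    - [0,0,0,0,0,0,-1]

```text
time_s: 5.7
tcp_pos: [623.6, -198.4, 216.6]
orientation: [3.123, 0.238, 0.04]
ft_force: [0.5, 0.1, 0.1]
gripper_width: 0.001
```

>>> jog_arm:
  moves:
    - [0,0,0,3,-10,-4,-1]
    - [0,0,0,1,-4,-5,-1]
    - [0,0,0,0,0,-4,-1]
    - [0,0,0,0,0,-4,-1]

```text
time_s: 6.03
tcp_pos: [628.4, -210.9, 200.8]
orientation: [3.122, 0.243, 0.044]
ft_force: [-0.0, -0.0, -0.3]
gripper_width: -0.002
```

>>> jog_arm:
  moves:
    - [0,0,0,0,0,-4,-1]
    - [0,0,0,0,-1,-4,-1]
    - [0,0,0,0,-1,-4,-1]
    - [0,0,0,0,-1,-4,-1]
    - [0,0,0,0,-1,-4,-1]

```text
time_s: 6.45
tcp_pos: [629.1, -215.3, 182.7]
orientation: [3.117, 0.244, 0.051]
ft_force: [-1.8, 0.8, 5.7]
gripper_width: -0.004
```

>>> jog_arm:
  moves:
    - [0,0,0,0,-1,-4,-1]
    - [0,0,0,0,-1,-4,-1]
    - [0,0,0,0,-1,-4,-1]
    - [0,0,0,0,-1,-4,-1]
    - [0,0,0,0,-1,-4,-1]

```text
time_s: 6.87
tcp_pos: [629.7, -220.3, 165.3]
orientation: [3.115, 0.245, 0.058]
ft_force: [-1.4, 1.4, 5.2]
gripper_width: -0.004
```

>>> jog_arm:
  moves:
    - [0,0,0,0,0,-4,-1]
    - [0,0,0,0,-1,-4,-1]
    - [0,0,0,0,0,-4,-1]
    - [0,0,0,0,-1,-4,-1]
    - [0,0,0,0,0,-4,-1]

```text
time_s: 7.28
tcp_pos: [630.2, -223.7, 145.6]
orientation: [3.111, 0.245, 0.063]
ft_force: [-1.9, -1.9, 5.2]
gripper_width: 0.0
```

>>> jog_arm:
  moves:
    - [0,0,0,0,0,-4,-1]
    - [0,0,0,0,0,-4,-1]
    - [0,0,0,0,0,-4,-1]
    - [0,0,0,0,0,-4,-1]
    - [0,0,0,0,0,-4,-1]

```text
time_s: 7.7
tcp_pos: [630.5, -225.5, 126.1]
orientation: [3.106, 0.244, 0.066]
ft_force: [-2.2, 0.8, 6.8]
gripper_width: -0.002
```

>>> jog_arm:
  moves:
    - [0,0,0,0,0,-4,-1]
    - [0,0,0,0,0,-4,-1]
    - [0,0,0,0,0,-4,-1]
    - [0,0,0,0,1,-4,-1]
    - [0,0,0,0,0,-4,-1]

```text
time_s: 8.12
tcp_pos: [630.5, -225.6, 106.7]
orientation: [3.103, 0.244, 0.069]
ft_force: [-2.8, 3.0, 6.0]
gripper_width: 0.002
```

>>> jog_arm:
  moves:
    - [0,0,0,0,0,-4,-1]
    - [0,0,0,0,1,-4,-1]
    - [0,0,0,0,0,-4,-1]
    - [0,0,0,0,1,-4,-1]
    - [0,0,0,0,0,-4,-1]

```text
time_s: 8.53
tcp_pos: [630.6, -224.3, 87.3]
orientation: [3.101, 0.244, 0.071]
ft_force: [-0.6, 2.3, 6.9]
gripper_width: 0.0
```

>>> jog_arm:
  moves:
    - [0,0,0,0,1,-4,-1]
    - [0,0,0,0,0,-3,-1]
    - [0,0,0,0,1,-3,-1]
    - [0,0,0,0,0,-3,-1]

```text
time_s: 8.87
tcp_pos: [630.8, -223.1, 74.8]
orientation: [3.098, 0.244, 0.073]
ft_force: [-1.1, 1.2, 6.4]
gripper_width: -0.003
```

>>> jog_arm:
  moves:
    - [0,0,0,0,0,-3,-1]
    - [0,0,0,0,0,-2,-1]

```text
time_s: 9.03
tcp_pos: [631.2, -223.2, 70.2]
orientation: [3.098, 0.244, 0.076]
ft_force: [-1.3, 1.0, 7.9]
gripper_width: -0.001
```

>>> jog_arm:
  moves:
    - [0,0,0,0,0,-2,-1]
    - [0,0,0,0,0,-2,-1]

```text
time_s: 9.2
tcp_pos: [631.6, -223.3, 66.7]
orientation: [3.097, 0.244, 0.078]
ft_force: [-1.4, 1.5, 6.6]
gripper_width: -0.002
```

>>> jog_arm:
  moves:
    - [0,0,0,0,0,-2,-1]

```text
time_s: 9.28
tcp_pos: [631.8, -223.2, 65.2]
orientation: [3.097, 0.244, 0.079]
ft_force: [-4.6, 4.9, 16.2]
gripper_width: -0.003
```

>>> jog_arm:
  moves:
    - [0,0,0,0,0,-2,-1]
    - [0,0,0,0,0,-2,-1]

```text
time_s: 9.45
tcp_pos: [632.3, -223.3, 64.4]
orientation: [3.095, 0.245, 0.082]
ft_force: [-9.6, 4.0, 20.9]
gripper_width: 0.0
```

```bash
python3 - <<'E'
from workcell import *
import cv2,numpy as np
im=[]
for c in("top","side"):
    p,d=capture(c);im.append(p[130:330,150:430,::-1])
    for t in("bolt_tab","pad","flap_edge"):print(c,t,[(np.round(x['at'],1).tolist(),round(x['p'],2)) for x in pinpoint(c,t)[:2]])
cv2.imwrite("pics/d.png",cv2.resize(np.vstack(im),(840*9//10,1200*9//10))[:, :] if 0 else cv2.resize(np.hstack(im),(800,286)))
s=state();print(s['time_s'],s['tcp_pos'],s['ft_force'])
E
```

```text
top bolt_tab [([475.9, 161.1, 132.8], 0.64)]
top pad []
top flap_edge [([587.7, 61.1, 150.4], 0.71)]
side bolt_tab [([474.5, 160.4, 131.9], 0.62)]
side pad [([627.2, -218.7, 44.5], 0.97)]
side flap_edge [([588.3, 58.3, 146.9], 0.7)]
9.85 [ 632.27844029 -223.30642817   64.54529778] [-7.45927967  3.56899236 17.81965843]
```

View pics/d.png

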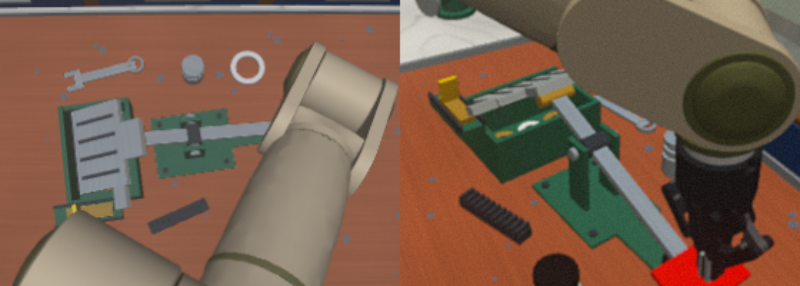

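The flap stands open, with its edge at z≈149. The pad is at its stop (z 44.5), held with about 18 N, and the bolt is still at its far end. Handing in.

```bash
python3 -c "
from workcell import *
print(finish_job());s=state();print(s['time_s'],s['tcp_pos'],s['ft_force'])"
```

```text
the job is handed in; nothing more can be done
None
the job is handed in; nothing more can be done
```

The job is handed in at about 9.9 s of the 40 s allowed, with the shut fingertips still holding the pad down.

- **Bolt:** I pushed the yellow tab until the force rose to about 24 N at the stop. The cameras put its travel at about 39 mm (stop at 40 mm), and the flap's lug was clear of it.
- **Pad:** I pressed it down steadily along its arc, at about 50 mm/s, until the force rose from about 7 N to about 20 N at the stop. In the last check the side camera put it at z ≈ 44.5 mm, against 44 mm expected for fully down, and the force held steady at about 18 N.
- **Flap:** both cameras show its edge raised about 61 mm, roughly 0.5 rad open.
- **Loose parts:** those in view (wrench, piston, ring, rack) look unmoved in the last picture. The arm hid the orifice and most of the jar, but it did not come down near either.
- **Disagreements or gaps:** the only one in the last check was that the top camera could not see the pad because the arm was over it. I could not read the robot's state after handing in.

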